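# Add a tier to a freeze-dryer shelf stand

### The arm

A 6-joint arm with a two-finger parallel gripper is mounted at the origin on the work surface. World frame = base frame: x ahead of the robot, y to its left, z up, the work surface at z = 0. Lengths are in mm, angles in rad, forces in N, time in s.
With the tool pointing down it reaches from about 350 to 950 mm from the base axis. Payload 17.4 kg.
Tool frame: the origin (TCP) lies at the very end of the fingers, on their centre line; the grasp point (between the pads) lies 19 mm behind it; x points along the fingers, y is the direction in which the jaws open and shut, and the axes are right-handed (so a half turn about x gives the same grasp; the last joint's range is limited). The gripper opens to 93 mm and grips with 3 to 60 N. Pads are 15 mm wide; open, the fingers measure 128 mm over their backs; the gripper's body (75 mm by 188 mm) begins 65 mm behind the grasp point.
Start: joints at [1.203, 0.116, 1.442, -0, 1.584, -0.038], TCP at [218.609, 638.625, 218.646] pointing down, gripper open.
Joint ranges: [-2.83, 2.83], [-0.83, 2.19], [0.07, 2.5], [-1.14, 4.28], [0.01, 3], [-2.97, 2.97]. Speed limits (rad/s): [1.89, 1.89, 2.22, 3.14, 3.14, 3.14].

### API

Orientations are given as a rotation vector (axis times angle).
In Python, from rig import manip gives the robot as it stands. Calls block until the motion is done:
- manip.reach(position, orientation): joint-space move of the TCP to a pose.
- manip.servo_line(position, ori=None, v=150): straight line of the TCP; ori=None keeps the orientation; v is the mean speed in mm/s.
- manip.move_j(angles): joint-space move.
- manip.set_gripper(opening, grasp_force=None): opening from 0.0 (shut) to 1.0 (fully open); grasp_force is the grip in N (None keeps the last); returns when the fingers have stopped.
- manip.pause(seconds).
- manip.ik(position, orientation): joint angles nearest the present ones, or None.
- manip.snapshot(name): name is "side" or "top"; returns a dict with "frame" (420x560x3 uint8, blue, green, red), "fx", "fy", "cx", "cy" (pixels), "D" ([k1, k2, p1, p2, k3] as OpenCV has them; the pictures are not rectified), "world_from_camera" (4x4, takes a point from camera to world coordinates). Camera axes: x right, y down, z forward; pixel columns grow to the right and rows downward; lengths in mm; the calibration is good to about 2 mm. A picture is of the moment at which its call begins. There is no depth.
A pose or a line that the arm cannot do raises manip.PlanningError and nothing moves.
- manip.hand_in(): hands the job in, once; it reports no verdict.
Readings, each from a call of its own:
- manip.read_clock(): time.
- manip.read_joint_positions(): joint angles.
- manip.read_qd(): joint speeds.
- manip.read_joint_torque(): joint torques, N m.
- manip.read_eef_pos(): TCP position.
- manip.read_ee_rot(): TCP orientation.
- manip.read_wrist_force(): force on the tool from outside, world axes, zero at the start.
- manip.read_ft_torque(): the same for the moment, N m.
- manip.read_finger_gap(): opening from 0.0 (shut) to 1.0 (fully open).
Only numpy, scipy, OpenCV 4.12 (cv2) and the standard library are available. Lean on these libraries where they do the work, as an engineer would, in place of code of your own. Each camera call takes 0.05 s, during which the arm holds its last target. There are 200 camera calls.

### The job

Build the second tier of the freeze-dryer stand: take the round aluminium shelf out of the drainer, lay it flat with its hub up on the blue mat and let go of it, thread the tall black spacer down the stand's centre post until it sits on the boss, then take the shelf by its hub and thread it down the post, hub up, until it sits fully home and level on the spacer. Lower both parts down the post under control rather than letting them drop, and leave the short spare spacer, the bottle, the tube rack and the tip box where they are.

Things in the scene. Friction and masses are not known exactly. Their poses are not given: they have to be found in the camera images.
- seat (a point): the freeze-dryer stand, fixed on the bench: an aluminium bottom shelf (180 mm across, top face 20 mm above the bench) with a round steel boss (40 mm across, top face 34 mm above the bench), from which a vertical 16 mm steel centre post rises. This point lies on the post's axis at the top face of the boss, where the spacer comes to sit
- post_tip (a point): the top of the stand's centre post, on its axis, 114 mm above the boss and 148 mm above the bench; the post's last 8 mm taper to 8 mm across
- spacer_mid (a point): the tall spacer: a loose black plastic tube 80 mm long, 40 mm outside diameter, straight 20 mm bore right through, about 0.11 kg, standing upright on the bench. This point is the centre of the tube, 40 mm above its foot; z along the tube
- spare_mid (a point): the spare spacer, not to be moved: the same black tube but only 50 mm tall, standing on the bench. This point is its centre, 25 mm above its foot
- shelf_mid (a point): the loose round shelf, about 0.42 kg: an aluminium plate 160 mm across and 8 mm thick, with a central hub 40 mm across standing 26 mm proud of one side, and a 20 mm bore through both. It starts on edge, hub facing away from the robot. This point lies on the bore's axis half-way between the plate's back and the hub's end (17 mm from each); x axis: along the bore, towards the hub end
- shelf_hub (a point): the end face of the shelf's hub, on the bore's axis: 34 mm from the plate's flat back, 26 mm from the plate's hub-side face; x axis: along the bore, out of the hub (straight up when the shelf lies flat, hub up)
- drainer_top (a point): the drainer, fixed: a white wire rack on a grey tray 190 by 210 mm that holds the shelf on edge in a slot between upright wires; the shelf's rim stands about 91 mm above the wire tops, free all round. This point is in the middle of the drainer, level with the wire tops, 75 mm above the bench; its x axis is the level direction in which the hub faces
- mat_top (a point): a blue silicone mat fixed on the bench, 220 by 220 mm and 3 mm thick. This point is the centre of its top face; x and y along its sides
- bottle: bystander: amber jar with a blue cap, 64 mm across, 125 mm tall; the origin is the centre of its underside
- tube_rack: bystander: blue rack of capped sample tubes, 75 by 150 mm, 69 mm tall; the origin is the centre of its underside, y along its length
- tip_box: bystander: white pipette tip box with a green lid, 87 by 122 mm, 70 mm tall; the origin is the centre of its underside, y along its length
Not all that is in view belongs to the job. What is meant by the part that bears shelf_mid is not yellow, and is the smaller of those in its own colour.

How it is judged:
By the outcome, as a careful person would: the job done as asked, in the order asked, and still so for the second after the job is handed in, with the robot touching nothing.
It also fails if it takes over 66 s, if anything falls off the work surface, if the arm or the gripper's body presses on something with over 40 N, if the wrist force passes 120 N, or if a joint passes its speed limit or range.

## Working session

There is one attempt and no reset: what is moved stays moved. The work goes in short steps, each a Python script; the robot and the scene stay as the last script left them, time stands still between calls to the robot, and variables do not carry over. Pictures are saved under pics/ and viewed, about 8 in all and at most 12, crops included, and the job is handed in when it is done.

```bash
ls; mkdir -p pics
python3 - <<'E'
from rig import manip
import cv2,numpy as np,pickle
S={}
for n in("side","top"):
    s=manip.snapshot(n);S[n]=s;cv2.imwrite(f"pics/{n}0.png",s["frame"])
    print(n,s["fx"],s["fy"],s["cx"],s["cy"],s["D"]);print(np.round(s["world_from_camera"],3))
pickle.dump(S,open("s0.pkl","wb"))
print(manip.read_clock(),manip.read_ee_rot(),manip.read_wrist_force())
E
```

```text
pics
side 505.4713909657055 505.4713909657055 286.14296333095086 215.61695607736237 [0.04385467 0.         0.         0.         0.        ]
[[-9.600000e-01 -1.890000e-01  2.050000e-01  2.129320e+02]
 [-2.780000e-01  6.650000e-01 -6.930000e-01  1.108813e+03]
 [-5.000000e-03 -7.230000e-01 -6.910000e-01  1.325984e+03]
 [ 0.000000e+00  0.000000e+00  0.000000e+00  1.000000e+00]]
top 496.4189496905472 496.4189496905472 271.46791285467987 216.12431116658362 [-0.18585802  0.          0.          0.          0.        ]
[[ 2.300000e-02 -9.800000e-01  1.960000e-01  2.635700e+02]
 [-1.000000e+00 -2.500000e-02 -9.000000e-03 -1.015770e+02]
 [ 1.400000e-02 -1.960000e-01 -9.810000e-01  1.676173e+03]
 [ 0.000000e+00  0.000000e+00  0.000000e+00  1.000000e+00]]
0.1 [ 0.2580809   1.55547431 -0.25959253] [-0.01237075  0.38017104 -0.84196137]
```

View pics/top0.png

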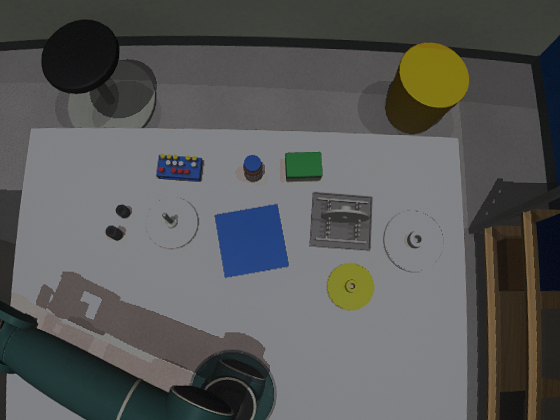

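View pics/side0.png

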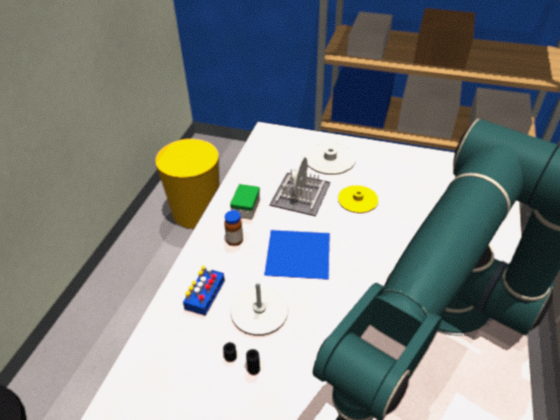

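The things that could be taken for the shelf in the top view are: the grey disc on edge in the drainer at about (345,210), the flat pale disc at (414,240), the yellow disc at (351,286), and the fixed stand's bottom shelf at (172,222). By the description I choose the one in the drainer: not yellow, and smaller than the pale flat disc. For the spacer there are two black tubes, at (115,232) and (123,211). I check both choices in close crops.

```bash
cat > h.py <<'E'
import cv2,numpy as np,pickle
def ray(s,uv):
    K=np.array([[s["fx"],0,s["cx"]],[0,s["fy"],s["cy"]],[0,0,1]])
    p=cv2.undistortPoints(np.array(uv,float).reshape(-1,1,2),K,np.array(s["D"],float)).reshape(-1,2)
    T=np.array(s["world_from_camera"]);d=np.c_[p,np.ones(len(p))]@T[:3,:3].T
    return T[:3,3],d/np.linalg.norm(d,axis=1)[:,None]
def onz(s,uv,z):
    o,d=ray(s,uv);return o+d*((z-o[2])/d[:,2])[:,None]
def tri(s1,u1,s2,u2):
    (a,b),(c,d)=ray(s1,[u1]),ray(s2,[u2]);b=b[0];d=d[0]
    k=np.linalg.lstsq(np.c_[b,-d],c-a,rcond=None)[0]
    p,q=a+b*k[0],c+d*k[1];return (p+q)/2,np.linalg.norm(p-q)
def proj(s,P):
    T=np.linalg.inv(np.array(s["world_from_camera"]))
    K=np.array([[s["fx"],0,s["cx"]],[0,s["fy"],s["cy"]],[0,0,1]])
    return cv2.projectPoints(np.array(P,float).reshape(-1,1,3),cv2.Rodrigues(T[:3,:3])[0],T[:3,3],K,np.array(s["D"],float))[0].reshape(-1,2)
def crop(f,c0,r0,w,h,k):
    return cv2.resize(f[r0:r0+h,c0:c0+w],None,fx=k,fy=k,interpolation=cv2.INTER_CUBIC)
E
python3 - <<'E'
from h import *
S=pickle.load(open("s0.pkl","rb"));t,s=S["top"]["frame"],S["side"]["frame"]
a=np.hstack([crop(t,300,185,80,75,5)[:375,:400],crop(s,260,145,80,75,5)])
b=np.hstack([crop(t,100,190,100,55,4),crop(s,215,280,100,55,4)]) 
cv2.imwrite("pics/c1.png",np.vstack([a,b]))
# disc sizes
for n,m in(("yellow",cv2.inRange(cv2.cvtColor(t,cv2.COLOR_BGR2HSV),(25,150,60),(35,255,255))),("blue",cv2.inRange(cv2.cvtColor(t,cv2.COLOR_BGR2HSV),(105,150,60),(125,255,255))),("green",cv2.inRange(cv2.cvtColor(t,cv2.COLOR_BGR2HSV),(50,100,40),(80,255,255)))):
    m[:130]=0
    for c in cv2.findContours(m,0,2)[0]:
        if cv2.contourArea(c)>150:
            r=cv2.minAreaRect(c);w=onz(S["top"],cv2.boxPoints(r),{"yellow":8,"blue":3,"green":70}[n]);print(n,np.round(r[0]),np.round(w.mean(0)),np.round(w[:,:2].tolist()).tolist())
print("big disc", np.round(onz(S["top"],[(384,240),(444,240),(414,210),(414,271)],8)))
print("robot stand",np.round(onz(S["top"],[(146,222),(198,222),(172,197),(172,248)],20)))
E
```

```text
yellow [350. 286.] [ 364. -387.    8.] [[328.0, -283.0], [466.0, -351.0], [399.0, -491.0], [262.0, -422.0]]
blue [251. 240.] [514. -50.   3.] [[598.0, 81.0], [643.0, -136.0], [429.0, -178.0], [386.0, 35.0]]
blue [179. 167.] [768. 214.   3.] [[735.0, 291.0], [811.0, 292.0], [801.0, 136.0], [726.0, 138.0]]
blue [252. 162.] [789. -44.   3.] [[816.0, -15.0], [817.0, -71.0], [762.0, -73.0], [761.0, -17.0]]
green [304. 164.] [ 768. -221.   70.] [[808.0, -160.0], [812.0, -280.0], [727.0, -280.0], [724.0, -162.0]]
big disc [[ 524. -506.    8.]
 [ 528. -721.    8.]
 [ 632. -616.    8.]
 [ 418. -610.    8.]]
robot stand [[563. 312.  20.]
 [568. 133.  20.]
 [653. 228.  20.]
 [477. 217.  20.]]
```

View pics/c1.png

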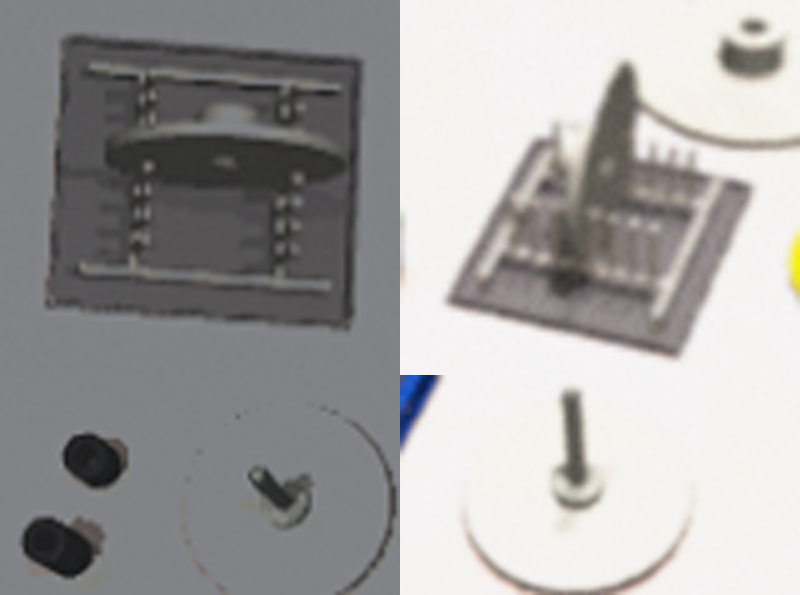

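Run:
```python
from h import *
S=pickle.load(open("s0.pkl","rb"));T,D=S["top"],S["side"];t,s=T["frame"],D["frame"]
R=lambda x:np.round(x,1)
print("tip",tri(T,(164.5,214.3),D,(258,284.3)),"boss",tri(T,(172.5,222),D,(259.5,308)))
for n,im,(r0,r1,c0,c1) in(("top",t,(195,250,95,140)),("side",s,(335,380,215,270))):
    g=cv2.cvtColor(im,cv2.COLOR_BGR2GRAY);m=np.zeros_like(g);m[r0:r1,c0:c1]=(g[r0:r1,c0:c1]<(52 if n=="top" else 90))*255
    for c in cv2.findContours(m,0,2)[0]:
        if cv2.contourArea(c)>30:
            M=cv2.moments(c);print(n,R([M["m10"]/M["m00"],M["m01"]/M["m00"]]),cv2.contourArea(c),cv2.boundingRect(c))
tray=np.array([(62,37),(362,60),(353,328),(47,305)])/5+[300,185]
w=onz(T,tray,8);print("tray",R(w[:,:2]).tolist(),R(w.mean(0)));
for i in range(4): e=w[(i+1)%4]-w[i];print(R(np.linalg.norm(e)),np.degrees(np.arctan2(e[1],e[0])))
print("bore",tri(T,(345,217),D,(301,178)),"toprim",tri(T,(346,210.6),D,(305.6,158)))
print("ends z86",R(onz(T,np.array([(105,150),(348,168)])/5+[300,185],86)))
g=cv2.cvtColor(t,cv2.COLOR_BGR2GRAY)
# stand ring / side disc ellipse, contrast-stretched views
a=crop(cv2.convertScaleAbs(t,alpha=2),310,190,68,60,8)[:,:544]
b=crop(cv2.convertScaleAbs(s,alpha=.9),270,150,32,60,8)
cv2.imwrite("pics/c2.png",np.hstack([a,b]))
```

```text
tip (array([565.8371966 , 224.22067088, 138.64644147]), np.float64(4.95183256984104)) boss (array([565.80962387, 221.05350821,  15.76715439]), np.float64(1.5228961175191855))
top [114.  232.6] 150.0 (106, 226, 17, 14)
top [122.6 210.9] 118.0 (116, 205, 15, 13)
side [252.6 361.8] 242.0 (247, 350, 13, 25)
side [229.5 351.9] 166.5 (224, 343, 12, 19)
tray [[684.9, -256.8], [674.5, -467.6], [485.9, -458.3], [497.2, -247.9]] [ 585.6 -357.7    8. ]
211.0 -92.83552661489509
188.8 177.1759082632023
210.7 86.92237063216355
187.9 -2.721106522415556
bore (array([ 585.8497902 , -358.58386001,   80.59178289]), np.float64(0.43642973987156425)) toprim (array([ 574.68053857, -344.21213662,  192.60538628]), np.float64(17.455384658677865))
ends z86 [[ 589.6 -278.4   86. ]
 [ 581.7 -439.7   86. ]]
```

View pics/c2.png

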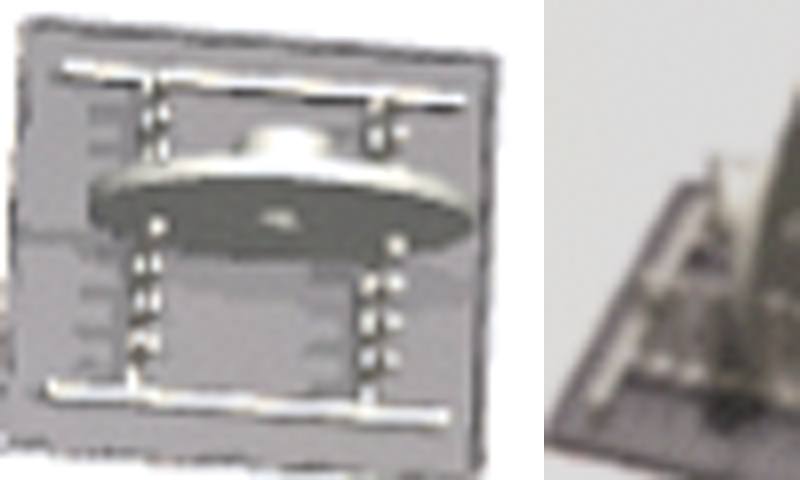

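Run:
```python
from h import *
S=pickle.load(open("s0.pkl","rb"));T,D=S["top"],S["side"];t,s=T["frame"],D["frame"]
R=lambda x:np.round(x,1)
print("tall",tri(T,(114,232.6),D,(252.6,361.8)),"spare",tri(T,(122.6,210.9),D,(229.5,351.9)))
print("tall z40",R(onz(T,[(114,232.6)],40)),R(onz(D,[(252.6,361.8)],40)))
print("tip148",R(onz(T,[(164.1,213.9)],148)),R(onz(D,[(257.6,283.9)],148)))
print("boss34",R(onz(T,[(172.1,221.6)],34)),R(onz(D,[(259.1,306)],34)))
k=-.44
for n,p,z in(("top",(345.6+k,212.5+k),166),("bore",(345+k,217.1+k),86),("bot",(345.6+k,222.2+k),6)):print(n,R(onz(T,[p],z)))
def mark(im,c,P,off,k):
    for p in proj(c,P):
        q=tuple(int(v) for v in (p-off+.5)*k);cv2.circle(im,q,3,(0,0,255),1)
    return im
P=[(566,221,148),(566,221,34)]
a=mark(crop(cv2.convertScaleAbs(t,alpha=1.6),145,192,56,60,7),T,P,(145,192),7)
b=mark(crop(cv2.convertScaleAbs(s,alpha=.9),228,276,57,60,7),D,P,(228,276),7)
cv2.imwrite("pics/c3.png",np.hstack([a,b]))
```

```text
tall (array([520.03720419, 416.42573737,  38.44976669]), np.float64(0.8862883770739032)) spare (array([598.6350212 , 396.75932803,  23.73449057]), np.float64(1.3883091175483155))
tall z40 [[520.2 416.   40. ]] [[519.2 417.3  40. ]]
tip148 [[567.8 224.  148. ]] [[562.1 230.2 148. ]]
boss34 [[564.6 219.1  34. ]] [[563.7 226.6  34. ]]
top [[ 584.6 -345.4  166. ]]
bore [[ 586.1 -356.2   86. ]]
bot [[ 584.4 -371.     6. ]]
```

View pics/c3.png

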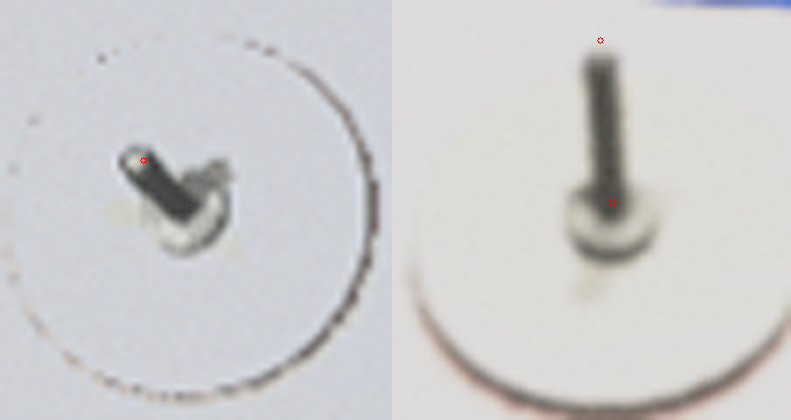

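```bash
cat >> h.py <<'E'
from scipy.spatial.transform import Rotation as Ro
def ori(d,y):
    d=np.array(d,float)/np.linalg.norm(d);y=np.array(y,float);y-=d*(d@y);y/=np.linalg.norm(y)
    return Ro.from_matrix(np.c_[d,y,np.cross(d,y)]).as_rotvec()
th=np.radians(50);a=np.radians(-2.8)
H=np.array([np.cos(a),np.sin(a),0]);Lq=np.array([-H[1],H[0],0]);Z=np.array([0,0,1.])
dp=-np.sin(th)*H-np.cos(th)*Z            # tool direction at pick
BACK=np.array([585.7,-357.5,86.])        # plate back on bore axis
PICK=BACK+H*16-6*Z
MAT=np.array([514,-50,3.]);az=np.arctan2(MAT[1],MAT[0])
A=np.array([np.cos(az),np.sin(az),0]);dm=np.cos(th)*A-np.sin(th)*Z
# bore (up) x tool: TCP relative to shelf centre: s=16 along bore, 6 along dir which was -Z -> A
PLACE=MAT+16*Z+6*A
E
python3 - <<'E'
from h import *
from rig import manip
S=pickle.load(open("s0.pkl","rb"));T=S["top"];g=cv2.GaussianBlur(cv2.cvtColor(T["frame"],cv2.COLOR_BGR2GRAY),(0,0),.7).astype(float)
c=np.array([172.,222.5]);pts=[]
for ang in np.radians(np.arange(-45,130,4)):
    r=np.arange(20,31,.1);q=c+np.outer(r,[np.cos(ang),np.sin(ang)]);v=cv2.remap(g.astype(np.float32),q[:,:1].astype(np.float32),q[:,1:].astype(np.float32),1).ravel()
    gr=np.gradient(v);i=gr[:v.argmin()+1].argmin() if v.argmin()>2 else 0
    if gr[i]<-1: pts.append(q[i])
w=onz(T,pts,20)[:,:2]
from scipy.optimize import least_squares
f=least_squares(lambda p:np.hypot(*(w-p[:2]).T)-p[2],[566,221,90],loss="soft_l1");print(len(w),f.x,np.abs(f.fun).mean())
for s in(1,-1):
    print(s)
    for n,p,o in(("pre",PICK-130*dp,ori(dp,s*Lq)),("pick",PICK,ori(dp,s*Lq)),("lift",PICK+150*Z,ori(dp,s*Lq)),
     *[("place%d"%u,PLACE,ori(dm,u*np.cross(Z,A))) for u in(1,-1)]):
        j=manip.ik(list(p),list(o));print(n,None if j is None else np.round(j,2))
E
```

```text
37 [565.13276562 223.63084905  86.60766566] 0.5063875243192424
1
pre [-0.41  0.97  0.53 -0.43  2.43 -2.14]
pick [-0.45  0.76  1.   -0.37  2.18 -2.05]
lift [-0.45  0.68  0.87 -0.44  2.37 -2.16]
place1 [-0.17 -0.52  2.44  0.1   0.53 -1.72]
place-1 [-0.17 -0.52  2.44  0.1   0.53  1.43]
-1
pre [-0.41  0.97  0.53 -0.43  2.43  1.  ]
pick [-0.45  0.76  1.   -0.37  2.18  1.09]
lift [-0.45  0.68  0.87 -0.44  2.37  0.98]
place1 [-0.17 -0.52  2.44  0.1   0.53 -1.72]
place-1 [-0.17 -0.52  2.44  0.1   0.53  1.43]
```

Run:
```python
from h import *
from rig import manip
manip.move_j([-0.41,.1,1.0,-.2,1.6,1.0])
o=list(ori(dp,-Lq));manip.reach(list(PICK-130*dp),o);manip.set_gripper(.57,60)
manip.servo_line(list(PICK-28*dp),v=150)
print(manip.read_clock(),manip.read_wrist_force(),manip.read_finger_gap())
T=manip.snapshot("top");D=manip.snapshot("side")
cv2.imwrite("pics/p1.png",np.hstack([crop(cv2.convertScaleAbs(T["frame"],alpha=1.6),305,180,70,90,5),crop(D["frame"],250,130,85,90,5)]))
```

```text
7.0417 [-0.1406823  -0.61476562  0.34252713] 0.5759127476824348
```

View pics/p1.png

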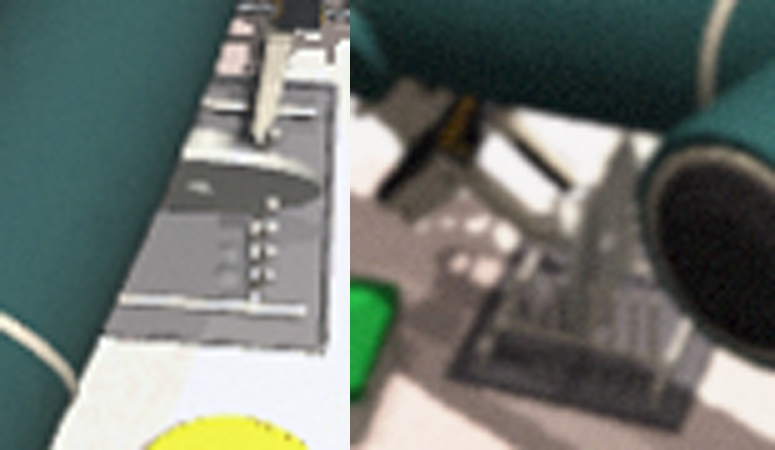

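Run:
```python
from h import *
from rig import manip
f0=np.array(manip.read_wrist_force())
for k in(15,6,0):
    manip.servo_line(list(PICK-k*dp),v=60);print(k,np.round(np.array(manip.read_wrist_force())-f0,1),np.round(manip.read_eef_pos(),1))
manip.set_gripper(0.3,20);print("gap",manip.read_finger_gap()*93,np.round(np.array(manip.read_wrist_force())-f0,1))
manip.set_gripper(0.2,60);print("gap",manip.read_finger_gap()*93,np.round(np.array(manip.read_wrist_force())-f0,1))
manip.servo_line(list(PICK+8*Z),v=40);print(np.round(np.array(manip.read_wrist_force())-f0,1),manip.read_ft_torque(),manip.read_finger_gap()*93)
manip.servo_line(list(PICK+30*Z),v=60);print(np.round(np.array(manip.read_wrist_force())-f0,1),manip.read_finger_gap()*93,manip.read_clock())
```

```text
15 [-1.1 -0.2 -0.7] [ 613.1 -358.8   89.6]
6 [-0.5 -1.2 -0.2] [ 606.2 -358.5   83.8]
0 [-0.3 -0.  -0.1] [ 601.5 -358.3   79.9]
gap 39.29273975553075 [0.5 4.8 3.3]
gap 38.47270317802422 [-0.3  4.5  1.7]
[ 0.  -0.4 -3.4] [-0.01062907 -0.90526369 -0.01182468] 38.76454527955462
[-0.5 -0.8 -3.3] 38.48123721015368 9.525
```

Run:
```python
from h import *
from rig import manip
manip.servo_line(list(PICK+170*Z),v=170)
manip.reach(list(PLACE+150*Z),list(ori(dm,-np.cross(Z,A))))
manip.servo_line(list(PLACE+25*Z),v=120)
print(manip.read_clock(),manip.read_finger_gap()*93,manip.read_wrist_force(),manip.read_eef_pos())
T=manip.snapshot("top");D=manip.snapshot("side")
cv2.imwrite("pics/p2.png",np.hstack([crop(cv2.convertScaleAbs(T["frame"],alpha=1.6),200,180,100,120,4),crop(D["frame"],240,190,100,120,4)]))
```

```text
13.6417 39.0989147601529 [-0.06713353  0.09137323 -3.23335541] [520.34897683 -50.65379509  44.84975044]
```

View pics/p2.png

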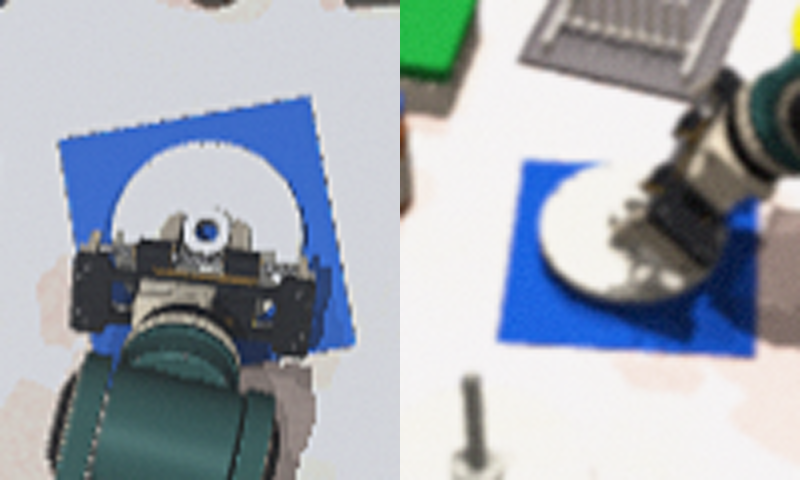

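The picture shows the shelf held level, hub up (bore at top-view crop (207,231)), with the disc well inside the mat. Next I lower it to contact and release.

Run:
```python
from h import *
from rig import manip
manip.servo_line(list(PLACE+6*Z),v=50)
f0=np.array(manip.read_wrist_force())
for k in np.arange(5,-5,-.75):
    manip.servo_line(list(PLACE+k*Z),v=15);f=np.array(manip.read_wrist_force())-f0
    if f[2]>6:break
print(k,np.round(f,1),manip.read_eef_pos(),manip.read_clock())
manip.set_gripper(.5,20);manip.pause(.2)
manip.set_gripper(.62)
print(np.round(np.array(manip.read_wrist_force())-f0,1))
manip.servo_line(list(PLACE+k*Z-110*dm),v=180)
manip.move_j([.45,-.1,1.3,0,1.9,0.3])
print(manip.read_clock(),manip.read_eef_pos())
T=manip.snapshot("top");D=manip.snapshot("side");pickle.dump({"top":T,"side":D},open("s1.pkl","wb"))
cv2.imwrite("pics/p3.png",np.hstack([crop(cv2.convertScaleAbs(T["frame"],alpha=1.6),200,180,100,120,4),crop(D["frame"],240,190,100,120,4)]))
```

```text
1.25 [-2.5  1.4  6.6] [520.4032448  -50.68188417  20.92224712] 15.775
[0.  0.6 3.8]Traceback (most recent call last):
  File "<stdin>", line 12, in <module>
rig.PlanningError: the arm cannot follow that straight line within its joint ranges
```

Run:
```python
from h import *
from rig import manip
p=np.array(manip.read_eef_pos())
manip.servo_line(list(p+120*Z-20*A),v=180)
manip.move_j([.75,-.1,1.3,0,1.9,0.3])
print(manip.read_clock(),manip.read_eef_pos())
T=manip.snapshot("top");D=manip.snapshot("side");pickle.dump({"top":T,"side":D},open("s1.pkl","wb"))
cv2.imwrite("pics/p3.png",np.hstack([crop(cv2.convertScaleAbs(T["frame"],alpha=1.6),200,180,100,120,4),crop(D["frame"],240,190,100,120,4)]))
```

```text
19.6583 [403.18137968 409.56227349 441.43545862]
```

View pics/p3.png

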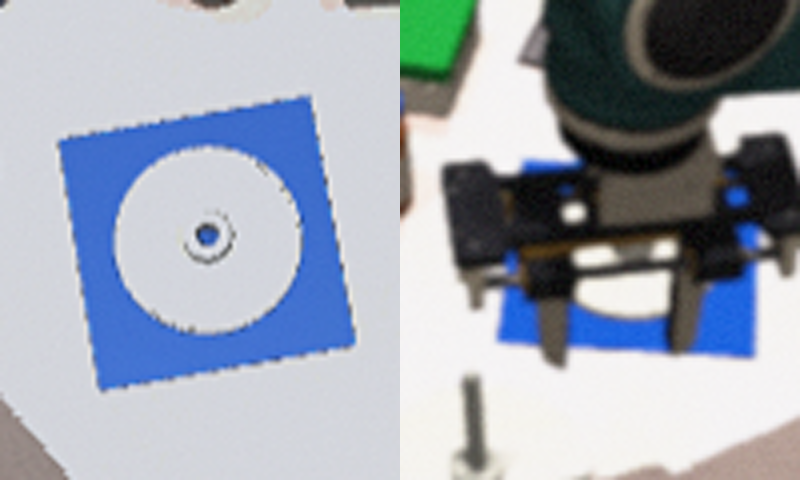

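Run:
```python
from h import *
from rig import manip
SP=np.array([520,416.5,0]);r=SP/np.linalg.norm(SP);tn=np.cross(Z,r)
manip.set_gripper(.68,10)
def best(p,y):
    j0=np.array(manip.read_joint_positions());c=[]
    for s in(1,-1):
        o=ori(-Z,s*y);j=manip.ik(list(p),list(o))
        if j is not None:c.append((abs(j[5]-j0[5]),list(o)))
    return min(c)[1]
o1=best(SP+115*Z,tn);manip.reach(list(SP+115*Z),o1)
f0=np.array(manip.read_wrist_force())
manip.servo_line(list(SP+50*Z),v=120);print(np.round(np.array(manip.read_wrist_force())-f0,1))
manip.servo_line(list(SP+15*Z),v=80)
manip.set_gripper(.3,10);print("g1",manip.read_finger_gap()*93,manip.read_eef_pos())
manip.set_gripper(.68)
o2=best(SP+15*Z,r);manip.servo_line(list(SP+15.5*Z),o2,v=150) if False else manip.reach(list(SP+15*Z),o2)
manip.set_gripper(.3,10);print("g2",manip.read_finger_gap()*93,manip.read_eef_pos())
manip.set_gripper(.6)
manip.servo_line(list(SP+46*Z),v=100)
manip.set_gripper(.3,40);print("g3",manip.read_finger_gap()*93,manip.read_eef_pos(),manip.read_clock())
f0=np.array(manip.read_wrist_force())
manip.servo_line(list(SP+(46+145)*Z),v=170);print(np.round(np.array(manip.read_wrist_force())-f0,1))
manip.servo_line([566.3,222.8,46+153],v=150)
print(manip.read_clock(),manip.read_eef_pos(),manip.read_joint_positions())
T=manip.snapshot("top");D=manip.snapshot("side");pickle.dump({"top":T,"side":D},open("s2.pkl","wb"))
cv2.imwrite("pics/p4.png",np.hstack([crop(cv2.convertScaleAbs(T["frame"],alpha=1.6),130,180,80,80,5),crop(D["frame"],220,245,70,80,5)]))
```

```text
[ 0.4 -0.9  1. ]
g1 40.17443402024037 [520.10931146 416.60847603  15.3506919 ]
g2 40.43613552264953 [520.00720285 416.51567621  15.03394105]
g3 39.70191727600104 [519.85221066 416.3886591   45.58211408] 27.1083
[-0.   0.  -1.7]
29.5833 [566.13303786 223.39649276 198.88946551] [ 3.33858358e-01 -2.19429709e-02  1.61622254e+00  1.49159112e-04
  1.54748588e+00 -3.42133945e-01]
```

View pics/p4.png

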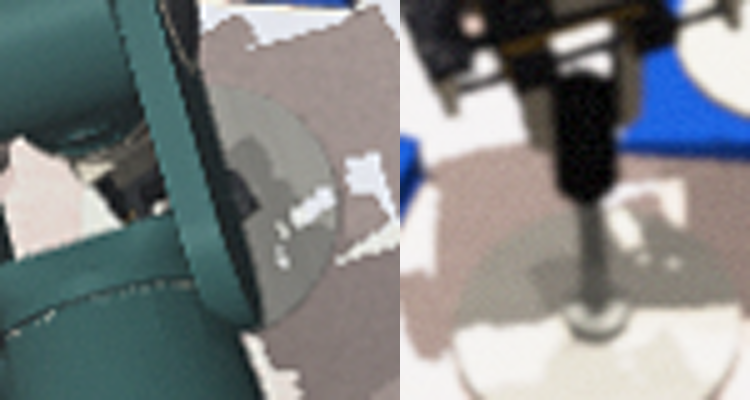

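```bash
cat > thread.py <<'E'
from h import *
from rig import manip
def descend(xy,z0,z1,step,f0,zlim,v=60,gain=.15,seat=8):
    """lower in steps, shifting with lateral force; stop on upward force"""
    xy=np.array(xy,float);z=z0;log=[]
    while z>z1:
        z=max(z-step,z1);manip.servo_line([*xy,z],v=v)
        f=np.array(manip.read_wrist_force())-f0;log.append((round(z,1),*np.round(xy,1),*np.round(f,1)))
        if f[2]>seat: break
        l=f[:2];n=np.linalg.norm(l)
        if n>2: xy=xy+np.clip(gain*l,-.8,.8)
    return xy,z,f,log
E
python3 - <<'E'
from thread import *
f0=np.array(manip.read_wrist_force());print(f0)
xy,z,f,log=descend((566.3,222.8),46+153,46+128,2.5,f0,0)
for l in log:print(*l)
print(manip.read_eef_pos(),manip.read_clock(),np.round(manip.read_ft_torque(),2))
E
```

```text
[ 0.03050828  1.01282873 -1.48430597]
196.5 566.3 222.8 -0.0 -1.9 0.2
194.0 566.3 222.8 -0.4 -1.8 -0.0
191.5 566.3 222.8 0.5 -1.3 -0.1
189.0 566.3 222.8 0.4 -1.6 0.6
186.5 566.3 222.8 -0.7 1.1 0.7
184.0 566.3 222.8 -2.2 3.6 -1.0
181.5 566.0 223.3 -0.7 2.2 -2.1
179.0 565.9 223.7 -1.0 3.1 -1.5
176.5 565.7 224.1 -0.4 0.4 -0.6
174.0 565.7 224.1 0.1 -0.5 -0.2
[565.684864   223.98767379 173.7544723 ] 32.1833 [ 0.17  0.15 -0.04]
```

Run:
```python
from thread import *
f0=np.array([.03,.3,-1.5])
xy,z,f,log=descend((565.5,224.9),174,86,8,f0,0,v=70)
for l in log:print(*l)
xy,z,f,log2=descend(xy,z,76,1.2,f0,0,v=25,seat=6)
for l in log2[-4:]:print(*l)
print(manip.read_eef_pos(),manip.read_clock(),np.round(manip.read_ft_torque(),2))
# probe clearance in y while almost seated
np.save("xy.npy",xy)
```

```text
166 565.5 224.9 0.1 0.4 -0.6
158 565.5 224.9 0.1 -0.5 0.2
150 565.5 224.9 -0.1 0.8 -0.1
142 565.5 224.9 -0.8 0.2 -0.3
134 565.5 224.9 0.6 -0.5 0.2
126 565.5 224.9 -0.5 0.2 -0.5
118 565.5 224.9 -0.5 0.4 0.2
110 565.5 224.9 -0.1 -0.5 0.2
102 565.5 224.9 0.8 0.4 0.8
94 565.5 224.9 0.6 -0.8 0.4
86 565.5 224.9 -0.3 0.0 0.7
81.2 565.5 224.9 -0.3 -0.3 -0.4
80.0 565.5 224.9 0.2 -0.4 -0.5
78.8 565.5 224.9 -0.8 0.2 5.9
77.6 565.5 224.9 -6.1 -2.4 18.0
[565.86767728 225.01321926  79.29190113] 36.8667 [-0.63  1.4  -0.02]
```

Run:
```python
from thread import *
T=pickle.load(open("s1.pkl","rb"))["top"];hsv=cv2.cvtColor(T["frame"],cv2.COLOR_BGR2HSV)
m=cv2.inRange(hsv,(105,120,40),(125,255,255));m[:195]=0;m[285:]=0;m[:,:205]=0;m[:,300:]=0
cs,hi=cv2.findContours(m,cv2.RETR_CCOMP,2)
c=max([c for c,h in zip(cs,hi[0]) if h[3]>=0],key=cv2.contourArea)
(e,r,_)=cv2.fitEllipse(c);C=onz(T,[e],7)[0];print("disc",e,r,C)
b=[c for c in cs if 3<cv2.contourArea(c)<60 or cv2.boundingRect(c)[2] in range(3,9)]
print("bore",[onz(T,[np.mean(c[:,0],0)],25)[0].round(1).tolist() for c in b],"pred",MAT-0)
ex=np.array(PLACE)-6*A;print(ex)
C=np.array([C[0],C[1],0])
# release spacer
p=np.array(manip.read_eef_pos());manip.set_gripper(.5,10);manip.pause(.1);manip.set_gripper(.6)
manip.servo_line([565.5,224.9,175],v=160)
j=np.array(manip.read_joint_positions());print(manip.read_clock(),j.round(2))
np.save("C.npy",C)
for y in(A,np.cross(Z,A)):
  for s in(1,-1):
    q=manip.ik([C[0],C[1],13.5],list(ori(-Z,s*y)));print(None if q is None else np.round(q,2))
```

```text
disc (251.50619506835938, 239.51806640625) (48.286556243896484, 48.53049850463867) [514.73231605 -50.82868533   7.        ]
bore [[516.0, -51.2, 25.0]] pred [514. -50.   3.]
[514. -50.  19.]
38.5333 [ 0.34 -0.01  1.65  0.    1.51 -0.34]
[-0.15 -0.09  2.   -0.    1.24 -0.05]
None
[-0.15 -0.09  2.    0.    1.24 -1.62]
[-0.15 -0.09  2.   -0.    1.24  1.52]
```

Run:
```python
from thread import *
C=np.array([515,-50.7,0]);oA=list(ori(-Z,A));oB=list(ori(-Z,np.cross(Z,A)))
manip.set_gripper(.68,10)
manip.reach(list(C+75*Z),oB);f0=np.array(manip.read_wrist_force())
manip.servo_line(list(C+15*Z),v=120)
manip.set_gripper(.3,10);print("g1",manip.read_finger_gap()*93,np.round(manip.read_eef_pos(),1));manip.set_gripper(.68)
manip.reach(list(C+15*Z),oA)
manip.servo_line(list(C+13.5*Z),v=30);print(np.round(np.array(manip.read_wrist_force())-f0,1))
manip.set_gripper(.3,60);print("g2",manip.read_finger_gap()*93,np.round(manip.read_eef_pos(),1),manip.read_clock())
f0=np.array(manip.read_wrist_force())
manip.servo_line(list(C+(10.5+165)*Z),v=170);print(np.round(np.array(manip.read_wrist_force())-f0,1))
manip.servo_line([565.5,224.9,10.5+154],v=180)
print(manip.read_clock(),manip.read_eef_pos())
D=manip.snapshot("side")
cv2.imwrite("pics/p5.png",crop(D["frame"],200,230,120,90,6))
```

```text
g1 38.970916106168325 [515.2 -50.7  15.4]
[-0.8  0.5  1.5]
g2 38.78468973539258 [514.9 -50.7  13.5] 44.0417
[ 2.  -0.3 -4.5]
46.85 [565.53878316 224.22437916 164.6141126 ]
```

View pics/p5.png

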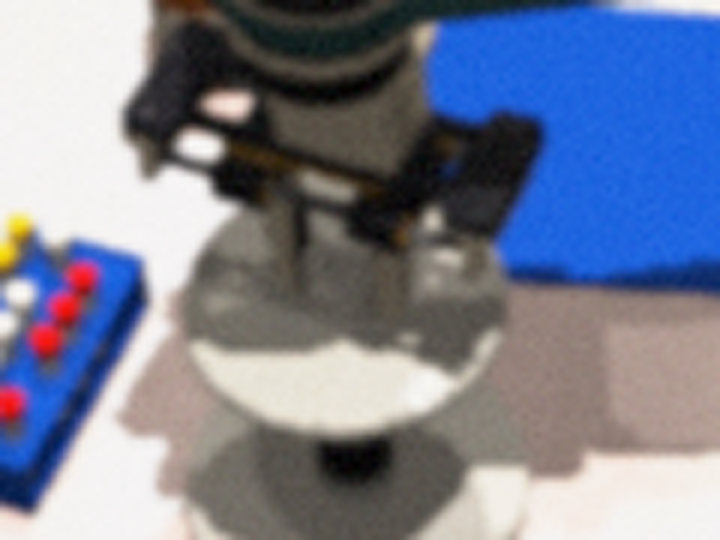

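Run:
```python
from thread import *
f0=np.array(manip.read_wrist_force())
xy,z,f,log=descend((565.5,224.9),164.5,127.5,3,f0,0,v=60)
for l in log:print(*l)
if z<=128:
    xy,z,f,log=descend(xy,z,121,1,f0,0,v=25,seat=9)
    for l in log:print(*l)
print(manip.read_eef_pos(),manip.read_clock(),np.round(manip.read_ft_torque(),2))
```

```text
161.5 565.5 224.9 -0.4 -1.1 0.9
158.5 565.5 224.9 -0.2 -0.9 0.2
155.5 565.5 224.9 -0.3 -1.4 0.7
152.5 565.5 224.9 0.7 -0.5 1.0
149.5 565.5 224.9 -0.4 0.6 -0.1
146.5 565.5 224.9 -0.3 -1.1 0.2
143.5 565.5 224.9 0.3 -0.6 -0.1
140.5 565.5 224.9 0.2 -0.5 0.1
137.5 565.5 224.9 -0.1 -0.8 -0.1
134.5 565.5 224.9 0.6 -0.2 1.2
131.5 565.5 224.9 0.2 -0.8 0.4
128.5 565.5 224.9 -0.3 -0.4 -0.4
127.5 565.5 224.9 -0.7 -0.4 -0.0
126.5 565.5 224.9 0.3 -0.4 1.3
125.5 565.5 224.9 0.4 -1.1 -0.1
124.5 565.5 224.9 -0.2 0.5 1.3
123.5 565.5 224.9 -3.3 -0.6 10.0
[565.68600273 225.0178062  124.51318848] 51.15 [-0.28  0.75 -0.07]
```

Run:
```python
from thread import *
manip.set_gripper(.5,10);manip.pause(.1);manip.set_gripper(.65)
manip.servo_line([565.5,224.9,230],v=150)
manip.move_j([-.5,-.1,1.3,0,1.9,-.3])
T=manip.snapshot("top");D=manip.snapshot("side");print(manip.read_clock())
t=T["frame"];K=5
P=[(565.5+80*np.cos(u),224.9+80*np.sin(u),122) for u in np.radians(range(0,360,20))]+[(565.5,224.9,148)]
out=[]
for c,o,w,h,a in((T,(120,180),80,90,1.6),(D,(215,250),80,90,.9)):
    im=crop(cv2.convertScaleAbs(c["frame"],alpha=a),*o,w,h,K)
    for p in proj(c,P): cv2.circle(im,tuple(int(v) for v in (p-o+.5)*K),2,(0,0,255),1)
    out.append(im)
cv2.imwrite("pics/p6.png",np.hstack(out))
```

```text
55.0
```

View pics/p6.png

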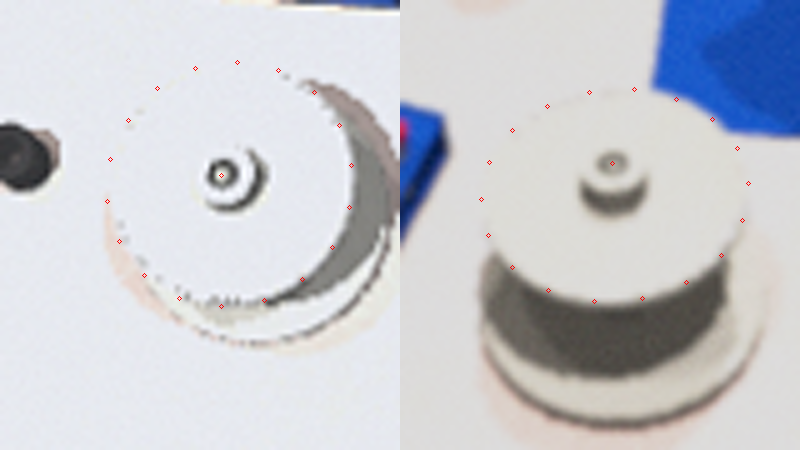

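The shelf's rim matches the predicted level circle at z = 122 in both views, and the post tip is in the bore. I hand in.

```bash
python3 -c "
from rig import manip
print(manip.read_wrist_force(),manip.read_clock());print(manip.hand_in())"
```

```text
[ 0.68636889 -0.58026503  0.31171877] 55.0
the job is handed in; nothing more can be done
None
```

I built the second tier and handed it in at 55.0 s of the 66 s allowed.

**What I did:**
- I took the shelf out of the drainer by its hub, laid it hub up on the mat and let go. A picture showed it flat.
- I centred the spacer in the jaws with two crossed grips, then threaded it down the post in small force-checked steps until it seated on the boss.
- I gripped the shelf by its hub again and lowered it onto the spacer, then released it.

**Last checks:**
- **Spacer:** it made contact with the TCP at about 79.3 mm, where I expected 80.
- **Shelf:** it made contact with the TCP at 124.5 mm, exactly as expected.
- **Level:** with the arm clear, the shelf's rim matched the circle predicted for a level, fully seated shelf in both views. The post tip showed in the bore.
- **Forces:** the largest wrist force read was about 19 N, when the spacer seated. Readings were taken between steps.

**What disagreed:**
- My first two-view fix on the post was 10 to 18 mm off in height. I steered by the lateral force instead, which moved the post about 2 mm in y from my first estimate.
- One straight retreat move from the mat was refused by the planner. Nothing moved, and I backed off upwards instead.
- I did not re-measure the bottle, tube rack, tip box or spare spacer at the end.

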